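# Make up the counter display tray

## Task

Gather the counter display onto the wooden tray: lay the orange-striped bar flat and straight in the long bay at the back, stand the green and the white canister upright, each well inside the saucer of its own colour, and stand the price stand square in the middle of the white inlay at the front. Set everything down rather than dropping it, never tip the canisters over, and leave the look-alikes (the blue-dotted bar and the blue canister) where they are.

Things in the scene. Friction and masses are not known exactly. Their poses are not given: they have to be found in the camera images.
- tray: Fixed wooden tray, 252 (x) x 234 (y) mm; origin: centre of underside, on the table; +x to its back, away from robot. Board top at z = 6 mm. Bar's bay at the back: centre x +75, y 0, inside 87 (x) x 222 (y), ridges 5 thick, tops at z = 12 (also along both sides; none at the front). Price stand's place: flush white inlay 34 (x) x 78 (y), centre x -98, y 0, long side along y.
- saucer_green: Fixed round grey-green saucer on the tray, place of the green canister: 92 mm across, 86 mm inside the lip. Origin: centre of its underside (6 mm above the table); inner floor 3 mm above the origin, top of the lip 7 mm. It may be the left or the right one.
- saucer_white: Fixed round white saucer on the tray, place of the white canister; same size and origin as the green saucer.
- bar_orange: Loose wrapped bar in orange and brown striped paper: 67 (x) x 190 (y) x 51 (z) mm, 0.2 kg. Origin: centre of its underside, z up, y along its length. Grasp across the 67 mm.
- canister_green: Loose lidded canister, grey-green body, wooden lid with a flat grey-green ring, 64 mm across, 75 high, 0.25 kg. Origin: centre of underside, z up. The lid is fixed on; its top face is at z = 58 and carries a central knob, 20 mm across, up to z = 75 to lift by. Body below z = 45 is 62 mm across.
- canister_white: Loose lidded canister, white body, wooden lid with a flat white ring, 68 mm across, 85 high, 0.25 kg. Origin: centre of underside, z up. The lid is fixed on; its top face is at z = 68 and carries a central knob, 20 mm across, up to z = 85 to lift by. Body below z = 55 is 66 mm across.
- price_stand: Loose oak block with an upright price card, on the open table beside the tray (another one, far back before the grey riser, is fixed decoration). Block 22 (x) x 52 (y) x 16 (z) mm; thin card along y, 66 mm wide, up to z = 62; 0.03 kg. Origin: centre of underside, z up. Grasp the block across its 22 mm, one finger on either face of the card.
- bar_blue: Look-alike, to be left alone: wrapped bar in white paper with blue dots and a red ribbon, 67 (x) x 182 (y) x 48 (z) mm, loose. Origin: centre of its underside, y along its length.
- canister_blue: Look-alike, to be left alone: lidded canister with a blue body and a blue ring on its wooden lid, 66 mm across, 79 mm high, loose. Origin: centre of its underside.

How it is judged:
By the outcome, as a careful person would: the job done as asked, in the order asked, and still so for the second after the job is handed in, with the robot touching nothing.
It also fails if it takes over 104 s, if anything falls off the work surface, if the arm or the gripper's body presses on something with over 40 N, if the wrist force passes 120 N, or if a joint passes its speed limit or range.

## Robot

A 7-joint arm with a two-finger parallel gripper is mounted at the origin on a cart in front of the work surface, level with it; the furniture and walls round the work are solid. World frame = base frame: x ahead of the robot, y to its left, z up, the work surface at z = 0. Lengths are in m, angles in rad, forces in N, time in s.
With the tool pointing down it reaches from about 0.4 to 0.875 m from the base axis. Payload 19.3 kg.
Tool frame: the origin (TCP) lies between the finger pads; the fingertips stand 17 mm ahead of it and the grasp point (between the pads) lies 2 mm behind it; z points along the fingers, x is the direction in which the jaws open and shut, and the axes are right-handed (so a half turn about z gives the same grasp; the last joint's range is limited). The gripper opens to 85 mm and grips with 20 to 120 N. Pads are 22 mm wide; open, the fingers measure 114 mm over their backs; the gripper's body (76 mm by 85 mm) begins 54 mm behind the grasp point. The pads swing forward as they close: fully open they stand 13 mm farther back than shut.
Start: joints at [-1.394, 0.521, -0.036, 1.599, 0.021, 1.021, -0.113], TCP at [0.153, 0.606, 0.248] pointing down, gripper open.
Joint ranges: [-2.91, 2.91], [-0.3, 2.13], [-1.5, 1.42], [0.17, 2.43], [-1.26, 4.41], [0.16, 1.93], [-2.52, 2.52]. Speed limits (rad/s): [1.89, 1.89, 2.39, 2.39, 3.01, 3.01, 3.01].

## Interface

Orientations are given as [roll, pitch, yaw] about the fixed x, y, z axes, in that order (R = Rz(yaw) Ry(pitch) Rx(roll)).
In Python, from workcell import bot gives the robot as it stands. The module is installed in compiled form; this text tells all that it offers.
- The arm moves only by the tool arm_command, never from a script. Its argument "targets" is a list of rows, each a list of 6 numbers: the shift along the tool's x, y, z in mm, then the turn, a rotation vector about the tool's x, y, z in degrees. In form: [[x, y, z, wx, wy, wz], ...]. A call has 1 to 8 rows; each row shifts and turns the pose as measured when the row begins, along the tool's axes as they then stand; what a row does not reach is not made up. A row lasts 1/10 s, in which the tool goes at most 50 mm and 8.59 degrees, less where a joint would pass 70% of its speed; a pose out of reach is approached as far as the arm can. A call is refused whole if a number of a shift passes 50 or a number of a turn 8.59, either way. A call with a gripper value outside its range is refused whole. "grip" is the opening in per cent of the stroke, from 0 (shut) to 100 (fully open), set as the call begins (left out, the last holds). The fingers move at their own pace and stop on an object; "grip_force" is the grip in N (left out, the last holds). Time passes only in rows, so rows that do not move let the fingers close. It gives the time, the measured TCP pose, the force and the opening at its end, in the units of the state.
- bot.observe(): the state, without advancing time (a new reading comes with each control period).
- bot.grab_frame(name): name is "scene" or "top" or "wrist"; returns a dict with "color" (480x640x3 uint8, red, green, blue), "depth" (480x640 float32, m along the optical axis (not along the pixel's ray), 0 where there is no reading), "fov_y" (degrees; the focal length in pixels is half the picture's height over the tangent of half this angle, whatever the lens; pixels are square), "cx", "cy" (the principal point, pixels), "R" (3x3) and "t" (3): a world point X has camera coordinates R X + t; the wrist camera has in their place "hand_eye" (4x4, takes a point from camera to tool coordinates, whose origin is the TCP and whose axes are the tool frame's). Camera axes: x right, y down, z forward; pixel columns grow to the right and rows downward; lengths in m; the calibration is good to about 2 mm. A picture is of the moment at which its call begins: read the wrist's pose just before it.
- bot.job_done(): hands the job in, once; it reports no verdict.
The state is a dict: "clock": time; "qpos": joint angles; "qd": joint speeds; "joint_efforts": joint torques, N m; "position": TCP position; "tool_rot": TCP orientation; "force": force on the tool from outside, world axes, zero at the start; "moment": the same for the moment, N m; "grip_width": finger opening in m.
Only numpy, scipy, OpenCV 4.12 (cv2) and the standard library are available. Lean on these libraries where they do the work, as an engineer would, in place of code of your own. Each camera call takes 0.05 s, during which the arm holds its last target. There are 200 camera calls.

## Working session

There is one attempt and no reset: what is moved stays moved. The work goes in short steps, Python scripts to look and compute and a tool call to move; the robot and the scene stay as the last step left them, time stands still between calls to the robot, and variables do not carry over. Pictures are saved under pics/ and viewed, about 12 in all and at most 16, crops included, and the job is handed in when it is done.

Besides the shell and the picture viewer there is one more tool, called after "Call:" by a JSON object that holds its "op" and its "data". arm_command: Moves the arm, as the interface text tells. Its arguments: {"type":"object","properties":{"targets":{"type":"array"},"grip":{"type":"number"},"grip_force":{"type":"number"}},"required":["targets"]}

```bash
mkdir -p pics; cat > h.py <<'E'
import numpy as np, cv2, json
from workcell import bot
from scipy.spatial.transform import Rotation as Ro
def grab(n):
    s=bot.observe(); f=bot.grab_frame(n); f['s']=s
    f['f']=240/np.tan(np.radians(f['fov_y'])/2)
    if 'hand_eye' in f:
        T=np.eye(4);T[:3,:3]=Ro.from_euler('xyz',s['tool_rot']).as_matrix() if np.size(s['tool_rot'])==3 else np.array(s['tool_rot']);T[:3,3]=s['position']
        C=T@np.array(f['hand_eye']); f['Rc']=C[:3,:3]; f['o']=C[:3,3]
    else:
        R=np.array(f['R']);f['Rc']=R.T;f['o']=-R.T@np.array(f['t'])
    return f
def save(f,name): cv2.imwrite('pics/'+name,f['color'][:,:,::-1])
def ray(f,uv,z):
    uv=np.atleast_2d(uv).astype(float)
    d=np.c_[(uv[:,0]-f['cx'])/f['f'],(uv[:,1]-f['cy'])/f['f'],np.ones(len(uv))]@f['Rc'].T
    return f['o']+d*((z-f['o'][2])/d[:,2])[:,None]
def cloud(f):
    v,u=np.mgrid[:480,:640]; D=f['depth']
    P=np.dstack([(u-f['cx'])/f['f']*D,(v-f['cy'])/f['f']*D,D])@f['Rc'].T+f['o']
    P[D==0]=np.nan
    return P
E
python3 - <<'E'
from h import *
print(bot.observe())
for n in ('top','scene'):
    f=grab(n); save(f,n+'0.png'); np.save(n+'0.npy',f,allow_pickle=True); print(n,f['o'],f['f'],f['Rc'].round(2).tolist())
E
```

```text
{'clock': 0.0, 'qpos': array([-1.39420223,  0.52202735, -0.03640145,  1.60000319,  0.02121114,
        1.02115183, -0.11278496]), 'qd': array([ 2.27048302e-04,  1.03533009e-03, -2.34042299e-04, -3.46687043e-05,
        5.19585787e-04, -8.19567948e-05,  1.60924198e-03]), 'joint_efforts': array([ 1.03193397e-03, -9.27142024e+01,  1.98038064e+00, -3.69919574e+01,
        1.79157243e-02,  8.51655233e-03,  1.45423130e-06]), 'position': array([0.1526009 , 0.60573658, 0.24771833]), 'tool_rot': array([3.14153178e+00, 1.20294535e-03, 1.32407722e+00]), 'force': array([-0.61566039,  0.61440949, -0.17786361]), 'moment': array([0.00744302, 0.02659805, 0.00425724]), 'grip_width': 0.0850870823273015}
top [0.27698306 0.0093524  1.36148915] 558.1761376354658 [[0.0, -0.98, 0.17], [-1.0, -0.0, 0.0], [0.0, -0.17, -0.98]]
scene [ 0.06099138 -0.8114197   1.02613734] 577.2237253140443 [[0.88, -0.34, 0.33], [-0.48, -0.64, 0.6], [0.01, -0.69, -0.73]]
```

View pics/top0.png

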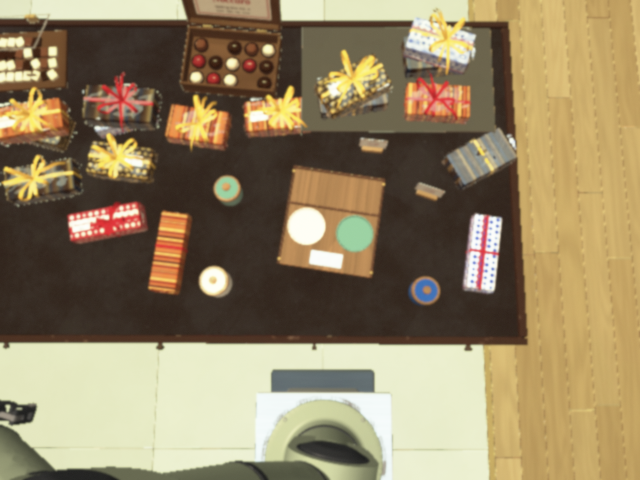

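View pics/scene0.png

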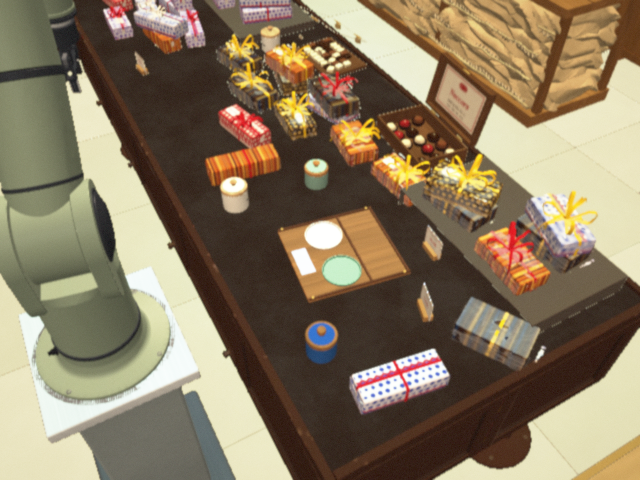

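The top view shows the orange bar at (170,252), the green canister at (228,190) and the white one at (214,281). The tray is centred near (332,222), with the white saucer at (306,226), the green saucer at (354,233) and the inlay at (326,259). The loose price stand is at (430,191). The one at (373,145), in front of the riser, is decoration. The look-alikes are at (483,253) and (425,290).

```bash
cat > m0.py <<'E'
from h import *
f=np.load('top0.npy',allow_pickle=True).item()
hsv=cv2.cvtColor(f['color'],cv2.COLOR_RGB2HSV); P=cloud(f)
def blob(mask,box):
    m=np.zeros((480,640),np.uint8); x0,y0,x1,y1=box; m[y0:y1,x0:x1]=mask[y0:y1,x0:x1]*255
    m=cv2.morphologyEx(m,cv2.MORPH_CLOSE,np.ones((5,5)))
    c=max(cv2.findContours(m,cv2.RETR_EXTERNAL,cv2.CHAIN_APPROX_NONE)[0],key=cv2.contourArea); return c[:,0,:]
def rep(name,c,z,kind='rect'):
    w=ray(f,c,z)[:,:2]*1000
    r=cv2.minAreaRect(w.astype(np.float32)) if kind=='rect' else cv2.minEnclosingCircle(w.astype(np.float32))
    print(name,r)
H,S,V=[hsv[:,:,i].astype(int) for i in range(3)]
bright=(V>75)
rep('bar',blob((S>120)&(V>90),(135,200,200,305)),.051)
hz=lambda a,b,box:P[box[1]:box[3],box[0]:box[2]]
m=(P[:,:,2]>.05)
rep('green_lid',blob(m,(205,165,250,215)),.058,'c')
rep('white_lid',blob(m,(190,255,240,305)),.068,'c')
rep('tray',blob(V>75,(265,155,400,285)),.008)
rep('sgreen',blob((H>50)&(H<90)&(S>60),(325,205,385,260)),.011,'c')
rep('swhite',blob((S<70)&(V>180),(280,200,332,247)),.011,'c')
rep('inlay',blob((S<70)&(V>180),(300,248,350,275)),.006)
rep('stand',blob(P[:,:,2]>.008,(405,175,455,205)),.03)
for n,(u,v) in dict(bar=(170,252),g=(228,188),w=(214,280),blue=(425,290),bb=(475,240),tray=(330,200)).items(): print(n,P[v,u].round(3))
E
python3 m0.py
```

```text
bar ((476.7641906738281, 367.6041564941406), (78.35143280029297, 197.42384338378906), 82.94741821289062)
green_lid ((631.5450439453125, 235.1036834716797), 32.14726257324219)
white_lid ((406.8463439941406, 256.41717529296875), 34.50697708129883)
tray ((564.123291015625, -17.6363525390625), (240.09593200683594, 257.6968994140625), 81.41699981689453)
sgreen ((531.3094482421875, -74.04051971435547), 43.675437927246094)
swhite ((549.3825073242188, 44.8936767578125), 46.66940689086914)
inlay ((468.31591796875, -3.5964698791503906), (81.39753723144531, 37.82613754272461), 81.08902740478516)
stand ((633.2380981445312, -256.83197021484375), (68.58128356933594, 30.354835510253906), 67.61627960205078)
bar [0.476 0.365 0.055]
g [0.628 0.23  0.072]
w [0.406 0.252 0.087]
blue [ 0.387 -0.232  0.076]
bb [ 0.509 -0.36   0.049]
tray [ 0.615 -0.014  0.009]
```

```bash
cat > plan.py <<'E'
# usage: plan.py x y z(mm) yaw(deg) [step mm]
import sys
from h import *
a=[float(v) for v in sys.argv[1:]]
s=bot.observe(); p=np.array(s['position'])*1000; R=Ro.from_euler('xyz',s['tool_rot'])
T=Ro.from_euler('xyz',[180,0,a[3]],degrees=True); step=a[4] if len(a)>4 else 30
dr=(R.inv()*T).as_rotvec(degrees=True); d=np.array(a[:3])-p
n=int(max(1,np.ceil(np.linalg.norm(d)/step),np.ceil(np.linalg.norm(dr)/8)))
rows=[]; C=R
for i in range(n):
    rows.append([round(float(v)) for v in C.inv().apply(d/n)]+[round(float(v),1) for v in dr/n]); C=C*Ro.from_rotvec(dr/n,degrees=True)
print('at',p.round(1),np.degrees(s['tool_rot']).round(1),'t',s['clock'],'F',np.round(s['force'],1),'w',s['grip_width'])
for i in range(0,n,8): print(rows[i:i+8])
E
python3 plan.py 470 340 300 83 40
```

```text
at [152.7 605.8 247.8] [1.80e+02 1.00e-01 7.59e+01] t 0.1 F [-0.5  1.   0.3] w 0.08535053284836087
[[-16, 34, -5, 0.0, 0.0, -0.6], [-17, 34, -5, 0.0, 0.0, -0.6], [-17, 33, -5, 0.0, 0.0, -0.6], [-18, 33, -5, 0.0, 0.0, -0.6], [-18, 33, -5, 0.0, 0.0, -0.6], [-18, 33, -5, 0.0, 0.0, -0.6], [-19, 33, -5, 0.0, 0.0, -0.6], [-19, 32, -5, 0.0, 0.0, -0.6]]
[[-19, 32, -5, 0.0, 0.0, -0.6], [-20, 32, -5, 0.0, 0.0, -0.6], [-20, 32, -5, 0.0, 0.0, -0.6]]
```

Call:
{"op": "arm_command", "data": {"targets": [[-16,34,-5,0,0,-0.6],[-17,34,-5,0,0,-0.6],[-17,33,-5,0,0,-0.6],[-18,33,-5,0,0,-0.6],[-18,33,-5,0,0,-0.6],[-18,33,-5,0,0,-0.6],[-19,33,-5,0,0,-0.6],[-19,32,-5,0,0,-0.6]], "grip": 100}}

```text
clock: 0.9
position: [0.3853, 0.4073, 0.2857]
tool_rot: [-3.138, 0.006, 1.421]
force: [0.2, 1.0, 0.5]
grip_width: 0.0852
```

Call:
{"op": "arm_command", "data": {"targets": [[-19,32,-5,0,0,-0.6],[-20,32,-5,0,0,-0.6],[-20,32,-5,0,0,-0.6],[0,0,0,0,0,0],[0,0,0,0,0,0]]}}

```text
clock: 1.4
position: [0.479, 0.3272, 0.3009]
tool_rot: [-3.138, 0.008, 1.446]
force: [-0.1, 0.6, 0.1]
grip_width: 0.0854
```

```bash
python3 - <<'E'
from h import *
f=grab('wrist'); save(f,'w1.png'); np.save('w1.npy',f,allow_pickle=True); print(f['s']['position'],f['s']['tool_rot'],f['o'],f['f'],f['Rc'].round(2).tolist(),bot.observe()['position'])
E
```

```text
[0.47904332 0.32719074 0.30091074] [-3.13835428  0.00786896  1.44626698] [0.40153153 0.33821032 0.42646726] 371.2224214010976 [[0.12, 0.95, 0.3], [0.99, -0.12, -0.05], [-0.01, 0.3, -0.95]] [0.47920846 0.32698759 0.30096047]
```

View pics/w1.png

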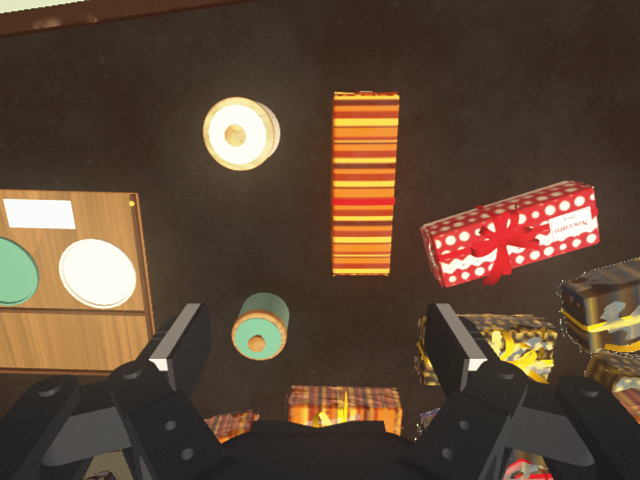

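The wrist view shows the orange bar at (333–398, 92–275), the white lid at (240,133) and the green lid at (260,338). All three can be measured from this frame.

```bash
cat > m1.py <<'E'
from h import *
f=np.load('w1.npy',allow_pickle=True).item(); P=cloud(f)*1000
def sel(box,z0,z1):
    x0,y0,x1,y1=box; Q=P[y0:y1,x0:x1].reshape(-1,3); return Q[(Q[:,2]>z0)&(Q[:,2]<z1)]
Q=sel((310,70,415,300),46,58); r=cv2.minAreaRect(Q[:,:2].astype(np.float32)); print('bar',r,Q.mean(0),len(Q))
ax=np.linalg.svd(Q[:,:2]-Q[:,:2].mean(0),full_matrices=False)[2][0]; print('axis',np.degrees(np.arctan2(ax[1],ax[0])))
for n,box,h in(('g',(215,280,300,370),58),('w',(190,85,290,180),68)):
    Q=sel(box,h-4,h+4); print(n,'lid',cv2.minEnclosingCircle(Q[:,:2].astype(np.float32)),Q.mean(0))
    Q=sel(box,h+12,h+22); print(n,'knob',cv2.minEnclosingCircle(Q[:,:2].astype(np.float32)),Q.mean(0))
E
python3 m1.py
```

```text
bar ((480.0262451171875, 372.662109375), (65.86079406738281, 187.41831970214844), 82.81867218017578) [472.55411088 373.22700317  50.01323446] 11054
axis -6.822935534776335
g lid ((632.8632202148438, 237.29022216796875), 31.76412582397461) [629.60515702 238.41968078  57.55077767]
g knob ((632.3280639648438, 237.16482543945312), 9.715034484863281) [632.28077173 237.70581795  71.81351787]
w lid ((408.1790466308594, 258.8258972167969), 33.636688232421875) [407.34781692 259.71746365  67.27985381]
w knob ((408.0214538574219, 258.9617919921875), 9.560005187988281) [407.9246399  259.01553375  81.75317947]
```

```bash
python3 plan.py 480 372.5 120 83 40
```

```text
at [479.2 327.  301. ] [-179.8    0.5   82.9] t 1.45 F [0.1 0.  0.4] w 0.0857286328121682
[[9, -1, 36, -0.0, 0.1, -0.0], [9, -1, 36, -0.0, 0.1, -0.0], [9, -1, 36, -0.0, 0.1, -0.0], [9, -1, 36, -0.0, 0.1, -0.0], [9, -1, 36, -0.0, 0.1, -0.0]]
```

Call:
{"op": "arm_command", "data": {"targets": [[9,-1,36,0,0.1,0],[9,-1,36,0,0.1,0],[9,-1,36,0,0.1,0],[9,-1,36,0,0.1,0],[9,-1,36,0,0.1,0],[0,0,0,0,0,0],[0,0,0,0,0,0]]}}

```text
clock: 2.15
position: [0.474, 0.379, 0.116]
tool_rot: [-3.138, -0.004, 1.454]
force: [-0.2, -1.0, 0.3]
grip_width: 0.0853
```

```bash
python3 plan.py 480 372.5 32 83 20
```

```text
at [474. 379. 116.] [-179.8   -0.2   83.3] t 2.15 F [-0.2 -1.   0.3] w 0.08528389603141313
[[-1, 1, 17, -0.0, -0.0, 0.1], [-1, 1, 17, -0.0, -0.0, 0.1], [-1, 1, 17, -0.0, -0.0, 0.1], [-1, 1, 17, -0.0, -0.0, 0.1], [-1, 1, 17, -0.0, -0.0, 0.1]]
```

Call:
{"op": "arm_command", "data": {"targets": [[-5,6,14,0,0,0.2],[-1,0,18,0,0,0],[0,0,18,0,0,0],[0,0,16,0,0,0],[0,0,10,0,0,0],[0,0,0,0,0,0]]}}

```text
clock: 2.75
position: [0.484, 0.372, 0.0432]
tool_rot: [3.137, -0.01, 1.448]
force: [0.2, -0.0, 0.7]
grip_width: 0.0857
```

```bash
python3 plan.py 480 372.5 32 83 20
```

```text
at [484.  372.   43.2] [179.7  -0.6  83. ] t 2.75 F [ 0.2 -0.   0.7] w 0.08566523041877647
[[0, -4, 11, 0.3, -0.6, -0.0]]
```

Call:
{"op": "arm_command", "data": {"targets": [[0,-4,5,0.3,-0.6,0],[0,0,6,0,0,0],[0,0,0,0,0,0],[0,0,0,0,0,0]]}}

```text
clock: 3.15
position: [0.4805, 0.3732, 0.0329]
tool_rot: [3.141, -0.001, 1.448]
force: [0.4, -0.5, -0.0]
grip_width: 0.0854
```

Call:
{"op": "arm_command", "data": {"targets": [[0,0,0,0,0,0],[0,0,0,0,0,0],[0,0,0,0,0,0],[0,0,0,0,0,0],[0,0,0,0,0,0],[0,0,0,0,0,0]], "grip": 0, "grip_force": 40}}

```text
clock: 3.75
position: [0.4807, 0.3732, 0.0337]
tool_rot: [3.141, -0.001, 1.448]
force: [-0.3, -0.5, -2.3]
grip_width: 0.0661
```

```bash
python3 plan.py 480 372.5 32 83 20
```

```text
at [480.7 373.2  33.7] [ 1.799e+02 -1.000e-01  8.300e+01] t 3.75 F [-0.3 -0.5 -2.3] w 0.06607960729064763
[[-1, -1, 2, 0.1, -0.1, -0.0]]
```

Call:
{"op": "arm_command", "data": {"targets": [[0,0,-15,0,0,0],[0,0,-30,0,0,0],[0,0,-35,0,0,0],[0,0,-35,0,0,0],[0,0,-35,0,0,0],[0,0,-35,0,0,0],[0,0,-20,0,0,0],[0,0,0,0,0,0]]}}

```text
clock: 4.55
position: [0.4798, 0.3721, 0.254]
tool_rot: [3.14, -0.003, 1.448]
force: [0.1, -0.9, -1.3]
grip_width: 0.0658
```

```bash
python3 plan.py 590 -10 290 83 30
```

```text
at [479.8 372.1 254. ] [179.9  -0.2  82.9] t 4.55 F [ 0.1 -0.9 -1.3] w 0.06580184991618354
[[-26, 11, -3, 0.0, -0.0, -0.0], [-26, 11, -3, 0.0, -0.0, -0.0], [-26, 11, -3, 0.0, -0.0, -0.0], [-26, 11, -3, 0.0, -0.0, -0.0], [-26, 11, -3, 0.0, -0.0, -0.0], [-26, 11, -3, 0.0, -0.0, -0.0], [-26, 11, -3, 0.0, -0.0, -0.0], [-26, 11, -3, 0.0, -0.0, -0.0]]
[[-26, 11, -3, 0.0, -0.0, -0.0], [-26, 11, -3, 0.0, -0.0, -0.0], [-26, 11, -3, 0.0, -0.0, -0.0], [-26, 11, -3, 0.0, -0.0, -0.0], [-26, 11, -3, 0.0, -0.0, -0.0], [-26, 11, -3, 0.0, -0.0, -0.0]]
```

Call:
{"op": "arm_command", "data": {"targets": [[-15,6,-2,0,0,0],[-26,11,-3,0,0,0],[-26,11,-3,0,0,0],[-26,11,-3,0,0,0],[-26,11,-3,0,0,0],[-26,11,-3,0,0,0],[-26,11,-3,0,0,0],[-26,11,-3,0,0,0]]}}

```text
clock: 5.35
position: [0.5359, 0.1555, 0.2741]
tool_rot: [-3.137, 0.001, 1.451]
force: [-0.4, 0.9, -1.9]
grip_width: 0.0661
```

Call:
{"op": "arm_command", "data": {"targets": [[-26,11,-3,0,0,0],[-26,11,-3,0,0,0],[-26,11,-3,0,0,0],[-26,11,-3,0,0,0],[-26,11,-3,0,0,0],[-20,8,-3,0,0,0],[-5,2,0,0,0,0],[0,0,0,0,0,0]]}}

```text
clock: 6.15
position: [0.5782, -0.0249, 0.2884]
tool_rot: [-3.129, 0.007, 1.441]
force: [0.5, -0.8, -3.3]
grip_width: 0.0666
```

```bash
python3 - <<'E'
from h import *
f=grab('wrist'); save(f,'w2.png'); np.save('w2.npy',f,allow_pickle=True); print(f['s']['position'],f['s']['tool_rot'],f['s']['qd'].round(3),f['s']['grip_width'])
E
```

```text
[ 0.57819157 -0.02486718  0.28844431] [-3.12870376  0.00670247  1.44090644] [ 0.012  0.     0.002  0.008  0.002 -0.     0.003] 0.06657880826808292
```

View pics/w2.png

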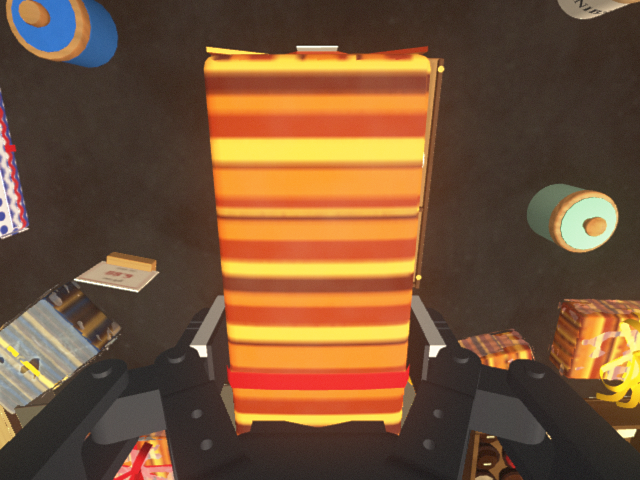

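The held bar hides the tray apart from its left edge, which runs from (441,65) to (418,285) and includes two brass pins. The price stand is at (130,262). I'll take the tray yaw and y from this edge and compare them with the top view.

```bash
python3 - <<'E'
from h import *
f=np.load('w2.npy',allow_pickle=True).item()
im=f['color'].astype(int)
hsv=cv2.cvtColor(f['color'],cv2.COLOR_RGB2HSV).astype(int)
m=((hsv[:,:,2]>70)&(hsv[:,:,1]>60)).astype(np.uint8)
pts=[]
for v in range(80,275,3):
    r=np.where(m[v,400:460])[0]
    if len(r): pts.append((400+r.max()+.5,v))
w=ray(f,pts,.012)[:,:2]*1000
vx,vy,x0,y0=cv2.fitLine(w.astype(np.float32),cv2.DIST_HUBER,0,.01,.01).ravel()
print('edge dir',np.degrees(np.arctan2(vy,vx)),'pt',x0,y0)
print('corners approx',ray(f,[(443,58),(418,288)],.012).round(4))
print('pins',ray(f,[(441,69),(418,277)],.012).round(4))
# tray centre residual w.r.t. top estimate
yaw=np.radians(-8.7);n=np.array([-np.sin(yaw),np.cos(yaw)])
print('tray edge offset (exp 117):',(np.array([x0,y0])-[564,-17.6])@n)
v=cv2.resize(f['color'][30:310,390:470],None,fx=2,fy=2);cv2.imwrite('pics/e.png',v[:,:,::-1])
# top refit with edges
f=np.load('top0.npy',allow_pickle=True).item(); print(ray(f,[(379,190)],.012))
E
```

```text
edge dir -1.0382749 pt 579.0159 128.11623
corners approx [[0.4597 0.1141 0.012 ]
 [0.7059 0.077  0.012 ]]
pins [[0.4694 0.1118 0.012 ]
 [0.6917 0.0777 0.012 ]]
tray edge offset (exp 117): 146.31092071902674
[[ 0.64082146 -0.13634596  0.012     ]]
```

```bash
python3 plan.py 639 -30 180 -8.7 30
```

```text
at [578.1 -24.4 288.4] [-179.3    0.4   82.6] t 6.2 F [-0.4 -0.1 -2.1] w 0.06594962112882369
[[0, 5, 9, -0.0, 0.1, 7.6], [1, 5, 9, -0.0, 0.1, 7.6], [2, 5, 9, -0.0, 0.1, 7.6], [2, 5, 9, -0.0, 0.1, 7.6], [3, 4, 9, -0.0, 0.1, 7.6], [3, 4, 9, -0.0, 0.1, 7.6], [4, 3, 9, -0.0, 0.1, 7.6], [4, 3, 9, -0.0, 0.1, 7.6]]
[[5, 2, 9, -0.0, 0.1, 7.6], [5, 2, 9, -0.0, 0.1, 7.6], [5, 1, 9, -0.0, 0.1, 7.6], [5, 0, 9, -0.0, 0.1, 7.6]]
```

Call:
{"op": "arm_command", "data": {"targets": [[0,5,9,0,0.1,7.6],[1,5,9,0,0.1,7.6],[2,5,9,0,0.1,7.6],[2,5,9,0,0.1,7.6],[3,4,9,0,0.1,7.6],[3,4,9,0,0.1,7.6],[4,3,9,0,0.1,7.6],[4,3,9,0,0.1,7.6]]}}

```text
clock: 7.0
position: [0.6161, -0.0181, 0.2121]
tool_rot: [-3.129, 0.004, 0.351]
force: [0.1, -0.4, -2.5]
grip_width: 0.0659
```

Call:
{"op": "arm_command", "data": {"targets": [[5,2,9,0,0.1,7.6],[5,2,9,0,0.1,7.6],[5,1,9,0,0.1,7.6],[5,0,5,0,0.1,5],[0,0,0,0,0,0],[0,0,0,0,0,0]]}}

```text
clock: 7.6
position: [0.6345, -0.0111, 0.1752]
tool_rot: [-3.13, 0.009, -0.147]
force: [0.5, -0.1, -2.5]
grip_width: 0.0659
```

```bash
python3 plan.py 639 -30 90 -8.7 30
```

```text
at [634.5 -11.1 175.2] [-179.3    0.5   -8.4] t 7.6 F [ 0.5 -0.1 -2.5] w 0.06588336028875724
[[3, 6, 28, -0.2, 0.2, 0.1], [3, 6, 28, -0.2, 0.2, 0.1], [3, 6, 28, -0.2, 0.2, 0.1]]
```

Call:
{"op": "arm_command", "data": {"targets": [[3,8,20,-0.3,0.2,0.1],[3,7,25,-0.3,0.2,0.1],[2,4,25,-0.2,0.1,0.1],[0,0,8,0,0,0],[0,0,0,0,0,0],[0,0,0,0,0,0]]}}

```text
clock: 8.2
position: [0.6396, -0.0277, 0.0982]
tool_rot: [-3.14, -0.003, -0.136]
force: [-0.2, 0.2, -1.5]
grip_width: 0.0656
```

```bash
python3 plan.py 639 -30 38 -8.7 30; python3 - <<'E'
from h import *
f=grab('wrist'); save(f,'w3.png'); np.save('w3.npy',f,allow_pickle=True)
E
```

```text
at [639.6 -27.7  98.2] [-179.9   -0.2   -7.8] t 8.2 F [-0.2  0.2 -1.5] w 0.06563089781993794
[[0, 1, 20, -0.0, -0.1, 0.3], [0, 1, 20, -0.0, -0.1, 0.3], [0, 1, 20, -0.0, -0.1, 0.3]]
```

View pics/w3.png

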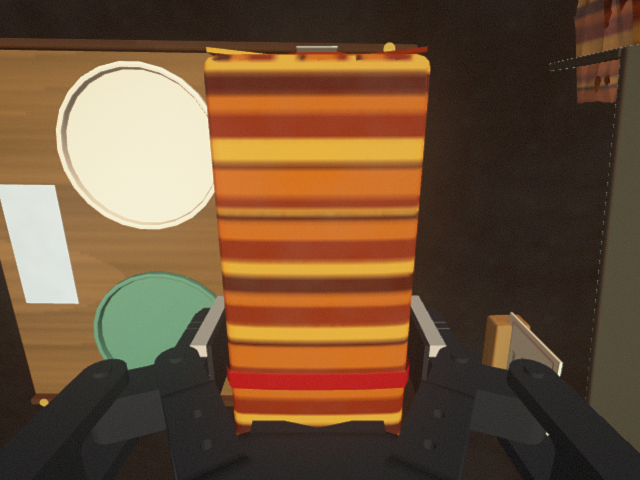

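The wrist view shows the bar over the bay. The white saucer at (140,145) and the inlay at (38,244) are clear, with the tray's left edge along row 45, so I can refine the tray from this frame.

```bash
python3 - <<'E'
from h import *
f=np.load('w3.npy',allow_pickle=True).item()
hsv=cv2.cvtColor(f['color'],cv2.COLOR_RGB2HSV).astype(int)
H,S,V=[hsv[:,:,i] for i in range(3)]
big=lambda m:max(cv2.findContours(m.astype(np.uint8),cv2.RETR_EXTERNAL,cv2.CHAIN_APPROX_NONE)[0],key=cv2.contourArea)[:,0,:]
def box(m,b): k=np.zeros_like(m);k[b[1]:b[3],b[0]:b[2]]=m[b[1]:b[3],b[0]:b[2]];return k
c=big(box((S<80)&(V>150),(40,50,212,240))); c=c[c[:,0]<205]
w=ray(f,c,.013)[:,:2]*1000
A=np.c_[2*w,np.ones(len(w))]; s=np.linalg.lstsq(A,(w**2).sum(1),rcond=None)[0]; print('white saucer',s[:2],'r',np.sqrt(s[2]+s[0]**2+s[1]**2))
c=big(box((S<80)&(V>150),(0,170,90,320))); print('inlay px',c.min(0),c.max(0))
w=ray(f,c,.006)[:,:2]*1000
print('inlay',cv2.minAreaRect(w.astype(np.float32)))
pts=[]
for u in range(10,200,5):
    col=V[20:70,u]; k=np.where(col>100)[0]; 
    if len(k): pts.append((u,20+k.min()))
w=ray(f,pts,.012)[:,:2]*1000; l=cv2.fitLine(w.astype(np.float32),cv2.DIST_HUBER,0,.01,.01).ravel(); print('ridge inner edge',l,np.degrees(np.arctan2(l[1],l[0])))
print('pins',ray(f,[(390,48),(42,402)],.012)*1000)
E
```

```text
white saucer [550.44708101  45.42710113] r 45.26596659815857
inlay px [  0 184] [ 78 303]
inlay ((469.0478515625, -3.1361656188964844), (78.34268188476562, 34.539798736572266), 81.53755187988281)
ridge inner edge [ 9.8869556e-01 -1.4993706e-01  5.6257471e+02  9.3729286e+01] -8.623279
pins [[ 691.94609291   78.05284453   12.        ]
 [ 434.18914698 -112.27715124   12.        ]]
```

Call:
{"op": "arm_command", "data": {"targets": [[1,1,10,0,-0.1,0.5],[0,0,14,0,0,0.3],[0,0,12,0,0,0],[0,0,7,0,0,0],[0,0,0,0,0,0],[0,0,0,0,0,0]]}}

```text
clock: 8.85
position: [0.6414, -0.0282, 0.0531]
tool_rot: [-3.139, -0.003, -0.149]
force: [0.5, -0.2, -2.0]
grip_width: 0.0659
```

```bash
python3 plan.py 640.5 -29 40 -8.6 30
```

```text
at [641.4 -28.2  53.1] [-179.9   -0.2   -8.6] t 8.85 F [ 0.5 -0.2 -2. ] w 0.06592009537143075
[[-1, 1, 13, -0.1, -0.2, 0.0]]
```

Call:
{"op": "arm_command", "data": {"targets": [[-1,1,5,-0.1,-0.2,0],[0,0,4,0,0,0],[0,0,2,0,0,0],[0,0,1,0,0,0],[0,0,0,0,0,0]]}}

```text
clock: 9.35
position: [0.6406, -0.0291, 0.0408]
tool_rot: [-3.141, -0.0, -0.149]
force: [0.4, -0.3, -2.1]
grip_width: 0.0656
```

```bash
python3 plan.py 640.5 -29 40 -8.6 30
```

```text
at [640.6 -29.1  40.8] [-180.    -0.    -8.6] t 9.35 F [ 0.4 -0.3 -2.1] w 0.06564149734641989
[[0, 0, 1, -0.0, -0.0, 0.0]]
```

Call:
{"op": "arm_command", "data": {"targets": [[0,0,1,0,0,0],[0,0,0.5,0,0,0],[0,0,0,0,0,0]]}}

```text
clock: 9.65
position: [0.6408, -0.0291, 0.0395]
tool_rot: [-3.141, -0.001, -0.149]
force: [0.4, -1.1, -1.9]
grip_width: 0.0662
```

Call:
{"op": "arm_command", "data": {"targets": [[0,0,1,0,0,0],[0,0,0.5,0,0,0],[0,0,0,0,0,0]]}}

```text
clock: 9.95
position: [0.6409, -0.0291, 0.0397]
tool_rot: [-3.14, -0.001, -0.15]
force: [0.0, 0.0, -1.8]
grip_width: 0.0657
```

Call:
{"op": "arm_command", "data": {"targets": [[0,0,1.5,0,0,0],[0,0,1.5,0,0,0]]}}

```text
clock: 10.15
position: [0.6411, -0.0292, 0.0394]
tool_rot: [-3.139, -0.001, -0.15]
force: [-14.3, 3.2, 35.5]
grip_width: 0.0659
```

Contact with the tray is confirmed, so I'll relax and release.

Call:
{"op": "arm_command", "data": {"targets": [[0,0,-1,0,0,0]]}}

```text
clock: 10.25
position: [0.6412, -0.0292, 0.0408]
tool_rot: [-3.139, -0.002, -0.15]
force: [-0.1, 0.9, -1.2]
grip_width: 0.0656
```

Call:
{"op": "arm_command", "data": {"targets": [[0,0,0,0,0,0],[0,0,0,0,0,0],[0,0,0,0,0,0],[0,0,0,0,0,0],[0,0,0,0,0,0]], "grip": 100}}

```text
clock: 10.75
position: [0.6416, -0.0292, 0.0406]
tool_rot: [-3.139, -0.002, -0.15]
force: [0.7, 0.6, -0.0]
grip_width: 0.0854
```

Call:
{"op": "arm_command", "data": {"targets": [[0,0,-15,0,0,0],[0,0,-25,0,0,0],[0,0,-30,0,0,0],[0,0,-30,0,0,0],[0,0,-20,0,0,0],[0,0,0,0,0,0],[0,0,0,0,0,0]]}}

```text
clock: 11.45
position: [0.641, -0.0301, 0.1705]
tool_rot: [-3.139, -0.004, -0.151]
force: [0.5, 0.3, 0.1]
grip_width: 0.0853
```

```bash
python3 - <<'E'
from h import *
f=grab('top'); P=cloud(f)*1000
Q=P[160:225,270:400].reshape(-1,3); Q=Q[(Q[:,2]>45)&(Q[:,2]<66)]
print(len(Q),cv2.minAreaRect(Q[:,:2].astype(np.float32)) if len(Q) else 0, Q.mean(0))
f=grab('wrist'); P=cloud(f)*1000; np.save('w4.npy',f,allow_pickle=True); save(f,'w4.png')
Q=P.reshape(-1,3); d=Q[:,:2]-[640,-29]; Q=Q[(Q[:,2]>51)&(Q[:,2]<62)&(np.hypot(*d.T)<130)]
print(len(Q),cv2.minAreaRect(Q[:,:2].astype(np.float32)), Q[:,2].mean())
E
python3 plan.py 600 200 200 40 35
```

```text
508 ((629.7443237304688, -99.03023529052734), (52.160972595214844, 65.7851333618164), 80.4788589477539) [627.85411313 -99.07521917  55.33613112]
24551 ((641.5096435546875, -27.310317993164062), (189.3825225830078, 65.94599151611328), 81.87805938720703) 55.956517688478456
at [640.9 -30.2 169.7] [-179.9   -0.2   -8.7] t 11.55 F [-0.5 -0.6 -0.5] w 0.08555226716829692
[[-11, -32, -4, -0.0, -0.0, -7.0], [-7, -33, -4, -0.0, -0.0, -7.0], [-3, -33, -4, -0.0, -0.0, -7.0], [1, -33, -4, -0.0, -0.0, -7.0], [5, -33, -4, -0.0, -0.0, -7.0], [9, -32, -4, -0.0, -0.0, -7.0], [13, -31, -4, -0.0, -0.0, -7.0]]
```

```bash
python3 plan.py 632.5 237 140 10 35
```

```text
at [640.9 -30.2 169.7] [-179.9   -0.2   -8.7] t 11.55 F [-0.5 -0.6 -0.5] w 0.08555226716829692
[[-6, -33, 4, -0.0, -0.0, -2.3], [-5, -33, 4, -0.0, -0.0, -2.3], [-3, -33, 4, -0.0, -0.0, -2.3], [-2, -33, 4, -0.0, -0.0, -2.3], [-1, -33, 4, -0.0, -0.0, -2.3], [1, -33, 4, -0.0, -0.0, -2.3], [2, -33, 4, -0.0, -0.0, -2.3], [3, -33, 4, -0.0, -0.0, -2.3]]
```

Call:
{"op": "arm_command", "data": {"targets": [[-6,-33,4,0,0,-2.3],[-5,-33,4,0,0,-2.3],[-3,-33,4,0,0,-2.3],[-2,-33,4,0,0,-2.3],[-1,-33,4,0,0,-2.3],[1,-33,4,0,0,-2.3],[2,-30,4,0,0,-2.3],[3,-15,4,0,0,-2.3]]}}

```text
clock: 12.35
position: [0.6315, 0.2187, 0.1301]
tool_rot: [3.14, 0.006, 0.176]
force: [0.4, -0.5, 1.0]
grip_width: 0.0856
```

Call:
{"op": "arm_command", "data": {"targets": [[0,0,0,0,0,0],[0,0,0,0,0,0]], "grip": 65}}

```text
clock: 12.55
position: [0.6307, 0.2196, 0.128]
tool_rot: [3.139, 0.009, 0.18]
force: [0.6, -0.6, -0.0]
grip_width: 0.059
```

```bash
python3 plan.py 632.5 237 110 10 35
```

```text
at [630.7 219.6 128. ] [179.9   0.5  10.3] t 12.55 F [ 0.6 -0.6 -0. ] w 0.05899728103434323
[[5, -17, 18, 0.1, 0.5, 0.3]]
```

Call:
{"op": "arm_command", "data": {"targets": [[2,-8,4,0.1,0.3,0.2],[2,-8,5,0,0.2,0.1],[0,0,3,0,0,0],[0,0,0,0,0,0],[0,0,0,0,0,0]]}}

```text
clock: 13.05
position: [0.6327, 0.233, 0.115]
tool_rot: [3.139, -0.0, 0.168]
force: [0.2, -0.7, -0.2]
grip_width: 0.0555
```

```bash
python3 plan.py 632.5 237.3 78 10 35;python3 - <<'E'
from h import *
f=grab('wrist'); P=cloud(f)*1000
Q=P.reshape(-1,3); d=np.hypot(*(Q[:,:2]-[632,237]).T); K=Q[(Q[:,2]>70)&(Q[:,2]<78)&(d<20)]
print(len(K),cv2.minEnclosingCircle(K[:,:2].astype(np.float32)) if len(K) else 0)
E
```

```text
at [632.7 233.  115. ] [179.9  -0.    9.6] t 13.05 F [ 0.2 -0.7 -0.2] w 0.055456805073639745
[[0, -2, 18, 0.1, -0.0, -0.2], [0, -2, 18, 0.1, -0.0, -0.2]]
903 ((633.2918701171875, 237.64227294921875), 9.50428295135498)
```

Call:
{"op": "arm_command", "data": {"targets": [[0.5,-3,12,0.1,0,-0.2],[0,-1.5,12,0,0,0],[0,0,8,0,0,0],[0,0,2,0,0,0],[0,0,0,0,0,0]]}}

```text
clock: 13.6
position: [0.6322, 0.2372, 0.0773]
tool_rot: [3.141, 0.001, 0.171]
force: [-0.3, 0.7, 0.2]
grip_width: 0.0557
```

```bash
python3 plan.py 633 237.4 78 10 35
```

```text
at [632.2 237.2  77.3] [180.    0.    9.8] t 13.6 F [-0.3  0.7  0.2] w 0.055666783240416885
[[1, 0, -1, 0.0, 0.0, -0.2]]
```

Call:
{"op": "arm_command", "data": {"targets": [[1,0,-1,0,0,0],[0,0,0,0,0,0],[0,0,0,0,0,0],[0,0,0,0,0,0],[0,0,0,0,0,0],[0,0,0,0,0,0],[0,0,0,0,0,0]], "grip": 0, "grip_force": 60}}

```text
clock: 14.3
position: [0.6334, 0.2374, 0.0792]
tool_rot: [3.141, -0.0, 0.171]
force: [-0.2, 0.5, -1.4]
grip_width: 0.0155
```

Call:
{"op": "arm_command", "data": {"targets": [[0,0,-6,0,0,0],[0,0,-10,0,0,0],[0,0,-15,0,0,0],[0,0,-20,0,0,0],[0,0,-25,0,0,0],[0,0,-25,0,0,0],[0,0,-10,0,0,0],[0,0,0,0,0,0]]}}

```text
clock: 15.1
position: [0.6339, 0.2371, 0.201]
tool_rot: [-3.141, -0.003, 0.17]
force: [-0.1, -0.5, -3.0]
grip_width: 0.0157
```

```bash
python3 plan.py 532.4 -73.6 185 -5 30
```

```text
at [633.9 237.1 201. ] [-180.    -0.2    9.7] t 15.1 F [-0.1 -0.5 -3. ] w 0.01565145688099403
[[-14, 26, 1, -0.0, -0.0, 1.3], [-13, 27, 1, -0.0, -0.0, 1.3], [-13, 27, 1, -0.0, -0.0, 1.3], [-12, 27, 1, -0.0, -0.0, 1.3], [-11, 27, 1, -0.0, -0.0, 1.3], [-11, 28, 1, -0.0, -0.0, 1.3], [-10, 28, 1, -0.0, -0.0, 1.3], [-9, 28, 1, -0.0, -0.0, 1.3]]
[[-9, 28, 1, -0.0, -0.0, 1.3], [-8, 29, 1, -0.0, -0.0, 1.3], [-7, 29, 1, -0.0, -0.0, 1.3]]
```

Call:
{"op": "arm_command", "data": {"targets": [[-5,10,1,0,0,0.8],[-9,18,1,0,0,1.3],[-13,27,1,0,0,1.3],[-12,27,1,0,0,1.3],[-11,27,1,0,0,1.3],[-11,28,1,0,0,1.3],[-10,28,1,0,0,1.3],[-9,28,1,0,0,1.3]]}}

```text
clock: 15.9
position: [0.5619, 0.0288, 0.184]
tool_rot: [3.138, 0.008, -0.011]
force: [1.1, -0.3, -2.5]
grip_width: 0.0152
```

Call:
{"op": "arm_command", "data": {"targets": [[-9,28,1,0,0,1.3],[-8,29,1,0,0,1.3],[-7,29,1,0,0,1.3],[-6,20,0,0,0,1.3],[-3,10,0,0,0,0],[-1,3,0,0,0,0],[0,0,0,0,0,0],[0,0,0,0,0,0]]}}

```text
clock: 16.7
position: [0.5116, -0.0989, 0.176]
tool_rot: [3.134, 0.018, -0.116]
force: [0.4, 0.8, -3.8]
grip_width: 0.0148
```

```bash
python3 plan.py 532.4 -73.6 120 -5 30; python3 - <<'E'
from h import *
f=grab('wrist'); save(f,'w5.png'); np.save('w5.npy',f,allow_pickle=True)
E
```

```text
at [511.6 -98.9 176. ] [179.6   1.   -6.6] t 16.7 F [ 0.4  0.8 -3.8] w 0.014788540723882472
[[6, -9, 18, 0.1, 0.3, -0.5], [6, -9, 19, 0.1, 0.3, -0.5], [6, -9, 19, 0.1, 0.3, -0.5]]
```

View pics/w5.png

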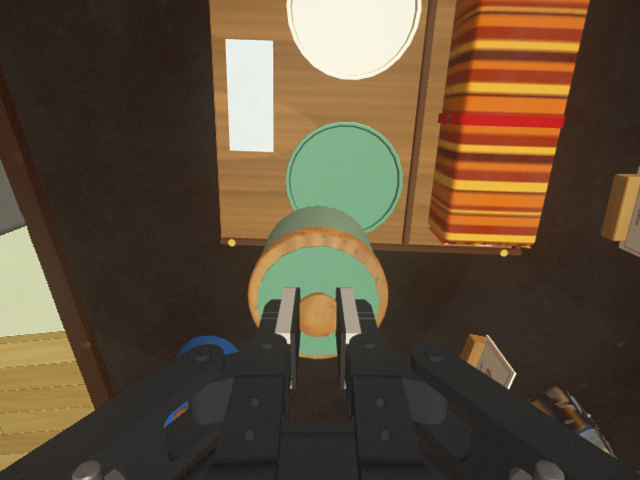

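The canister hangs upright, gripped by its knob at (318,315). The green saucer is visible at (345,180), along with the bar in the bay and the loose stand at (485,360). I'll measure the saucer and the held offset.

```bash
python3 - <<'E'
from h import *
f=np.load('w5.npy',allow_pickle=True).item()
hsv=cv2.cvtColor(f['color'],cv2.COLOR_RGB2HSV).astype(int);H,S,V=[hsv[:,:,i] for i in range(3)]
P=cloud(f)*1000
m=(H>55)&(H<90)&(S>70)&(P[:,:,2]<40); m[260:]=0; m[:100]=0
c=max(cv2.findContours(m.astype(np.uint8),cv2.RETR_EXTERNAL,cv2.CHAIN_APPROX_NONE)[0],key=cv2.contourArea)[:,0,:]
c=c[(c[:,1]<200)]
w=ray(f,c,.013)[:,:2]*1000
A=np.c_[2*w,np.ones(len(w))]; s=np.linalg.lstsq(A,(w**2).sum(1),rcond=None)[0]; print('green saucer',s[:2],'r',np.sqrt(s[2]+s[0]**2+s[1]**2))
p=f['s']['position']*1000
Q=P.reshape(-1,3);d=np.hypot(*(Q[:,:2]-p[:2]).T); L=Q[(d<60)&(Q[:,2]>p[2]-25)&(Q[:,2]<p[2]-17)]
print(p,len(L),cv2.minEnclosingCircle(L[:,:2].astype(np.float32)),L[:,2].mean())
w=P[222:240,345:395].reshape(-1,3);print(np.nanmean(w,0))
E
```

```text
green saucer [532.78023495 -74.29396548] r 37.529815064709
[511.631512   -98.87036277 175.99509567] 8153 ((510.7623291015625, -98.67378997802734), 31.73540687561035) 154.28810956302854
[ 547.83161421 -102.10779669   51.83528947]
```

Call:
{"op": "arm_command", "data": {"targets": [[6,-9,10,0.1,0.3,0],[6,-9,18,0.1,0.3,0],[6,-7,18,0.1,0.3,0],[2,-2,8,0,0,0],[0,0,0,0,0,0],[0,0,0,0,0,0]]}}

```text
clock: 17.35
position: [0.5374, -0.0674, 0.1173]
tool_rot: [3.141, 0.001, -0.108]
force: [0.6, -1.1, -3.3]
grip_width: 0.0152
```

```bash
python3 plan.py 533 -74 92 -6.6 30
```

```text
at [537.4 -67.4 117.3] [180.    0.   -6.2] t 17.35 F [ 0.6 -1.1 -3.3] w 0.015227087320732052
[[-4, 7, 25, 0.0, 0.0, 0.4]]
```

Call:
{"op": "arm_command", "data": {"targets": [[-2,3,6,0,0,0],[-2,3,8,0,0,0],[0,0,7,0,0,0],[0,0,3,0,0,0],[0,0,0,0,0,0],[0,0,0,0,0,0]]}}

```text
clock: 17.95
position: [0.5325, -0.0744, 0.0927]
tool_rot: [3.141, -0.001, -0.11]
force: [0.1, -0.5, -2.7]
grip_width: 0.0152
```

```bash
python3 plan.py 533 -74 88 -6.6 30
```

```text
at [532.5 -74.4  92.7] [ 1.8e+02 -1.0e-01 -6.3e+00] t 17.95 F [ 0.1 -0.5 -2.7] w 0.015180737303593
[[0, 0, 5, 0.0, -0.1, 0.3]]
```

Call:
{"op": "arm_command", "data": {"targets": [[0.5,0,2,0,0,0],[0,0,1.5,0,0,0],[0,0,1,0,0,0],[0,0,0.7,0,0,0],[0,0,0.7,0,0,0]]}}

```text
clock: 18.45
position: [0.5339, -0.0744, 0.0878]
tool_rot: [-3.141, -0.003, -0.11]
force: [-8.3, 2.0, 23.2]
grip_width: 0.015
```

Call:
{"op": "arm_command", "data": {"targets": [[0,0,-0.7,0,0,0]]}}

```text
clock: 18.55
position: [0.5339, -0.0744, 0.0887]
tool_rot: [-3.141, -0.003, -0.11]
force: [-0.3, 1.3, -2.2]
grip_width: 0.0149
```

Call:
{"op": "arm_command", "data": {"targets": [[0,0,0,0,0,0],[0,0,0,0,0,0],[0,0,0,0,0,0],[0,0,0,0,0,0]], "grip": 60}}

```text
clock: 18.95
position: [0.5343, -0.0744, 0.0889]
tool_rot: [-3.141, -0.004, -0.11]
force: [0.6, -0.2, 0.3]
grip_width: 0.0516
```

Call:
{"op": "arm_command", "data": {"targets": [[0,0,-8,0,0,0],[0,0,-20,0,0,0],[0,0,-30,0,0,0],[0,0,-35,0,0,0],[0,0,-20,0,0,0],[0,0,0,0,0,0],[0,0,0,0,0,0]]}}

```text
clock: 19.65
position: [0.5332, -0.0749, 0.2085]
tool_rot: [-3.141, -0.004, -0.111]
force: [0.5, -1.1, -0.9]
grip_width: 0.0513
```

```bash
python3 - <<'E'
from h import *
f=grab('wrist'); save(f,'w6.png'); P=cloud(f)*1000
Q=P.reshape(-1,3);d=np.hypot(*(Q[:,:2]-[533,-74]).T)
L=Q[(d<50)&(Q[:,2]>63)&(Q[:,2]<71)];print(len(L),cv2.minEnclosingCircle(L[:,:2].astype(np.float32)),L[:,2].mean())
E
python3 plan.py 408.3 259 150 20 35
```

```text
4551 ((534.2619018554688, -74.15388488769531), 31.58201026916504) 66.43903678488206
at [533.3 -75.  208.4] [-180.    -0.2   -6.4] t 19.7 F [-1.  -0.5 -0.4] w 0.05113343094043395
[[-15, -29, 5, 0.0, -0.0, -2.4], [-13, -30, 5, 0.0, -0.0, -2.4], [-12, -30, 5, 0.0, -0.0, -2.4], [-11, -31, 5, 0.0, -0.0, -2.4], [-10, -31, 5, 0.0, -0.0, -2.4], [-8, -31, 5, 0.0, -0.0, -2.4], [-7, -32, 5, 0.0, -0.0, -2.4], [-6, -32, 5, 0.0, -0.0, -2.4]]
[[-4, -32, 5, 0.0, -0.0, -2.4], [-3, -32, 5, 0.0, -0.0, -2.4], [-2, -32, 5, 0.0, -0.0, -2.4]]
```

Call:
{"op": "arm_command", "data": {"targets": [[-15,-29,5,0,0,-2.4],[-13,-30,5,0,0,-2.4],[-12,-30,5,0,0,-2.4],[-11,-31,5,0,0,-2.4],[-10,-31,5,0,0,-2.4],[-8,-31,5,0,0,-2.4],[-7,-32,5,0,0,-2.4],[-6,-32,5,0,0,-2.4]]}}

```text
clock: 20.5
position: [0.4366, 0.1718, 0.1612]
tool_rot: [3.137, 0.004, 0.228]
force: [0.6, 0.3, -0.8]
grip_width: 0.0516
```

Call:
{"op": "arm_command", "data": {"targets": [[-4,-32,3,0,0,-2.4],[-3,-25,3,0,0,-2.4],[-2,-10,2,0,0,-1],[0,0,0,0,0,0],[0,0,0,0,0,0]]}}

```text
clock: 21.0
position: [0.4064, 0.2379, 0.1489]
tool_rot: [3.135, 0.011, 0.338]
force: [0.2, -1.0, -0.1]
grip_width: 0.051
```

```bash
python3 plan.py 408.3 259 125 20 35
```

```text
at [406.4 237.9 148.9] [179.6   0.6  19.4] t 21.0 F [ 0.2 -1.  -0.1] w 0.05100108187189536
[[9, -19, 24, 0.4, 0.6, -0.6]]
```

Call:
{"op": "arm_command", "data": {"targets": [[4,-8,6,0.2,0.3,-0.3],[4,-8,10,0.2,0.3,-0.3],[1,-3,8,0,0,0],[0,0,0,0,0,0],[0,0,0,0,0,0]]}}

```text
clock: 21.5
position: [0.4103, 0.2575, 0.1222]
tool_rot: [-3.142, -0.0, 0.343]
force: [0.4, 0.8, -0.1]
grip_width: 0.0512
```

```bash
python3 plan.py 408.3 259 89 20 35; python3 - <<'E'
from h import *
f=grab('wrist'); P=cloud(f)*1000
Q=P.reshape(-1,3); d=np.hypot(*(Q[:,:2]-[408,259]).T); K=Q[(Q[:,2]>79)&(Q[:,2]<88)&(d<16)]
print(len(K),cv2.minEnclosingCircle(K[:,:2].astype(np.float32)) if len(K) else 0)
E
```

```text
at [410.3 257.5 122.2] [-180.    -0.    19.7] t 21.5 F [ 0.4  0.8 -0.1] w 0.051169231994202764
[[-1, -2, 33, -0.0, -0.0, -0.3]]
1061 ((407.9511413574219, 259.2694091796875), 9.861498832702637)
```

Call:
{"op": "arm_command", "data": {"targets": [[-1.5,-2.5,9,0,0,0],[0,0,11,0,0,0],[0,0,9,0,0,0],[0,0,2,0,0,0],[0,0,0,0,0,0],[0,0,0,0,0,0]]}}

```text
clock: 22.15
position: [0.4078, 0.2589, 0.0884]
tool_rot: [3.141, 0.0, 0.343]
force: [0.1, -0.3, -0.6]
grip_width: 0.0512
```

```bash
python3 plan.py 408 259.2 89 20 35
```

```text
at [407.8 258.9  88.4] [180.    0.   19.6] t 22.15 F [ 0.1 -0.3 -0.6] w 0.051175837196111615
[[0, 0, -1, 0.0, 0.0, -0.4]]
```

Call:
{"op": "arm_command", "data": {"targets": [[0,0,-0.7,0,0,0],[0,0,0,0,0,0],[0,0,0,0,0,0],[0,0,0,0,0,0],[0,0,0,0,0,0],[0,0,0,0,0,0],[0,0,0,0,0,0]], "grip": 0, "grip_force": 60}}

```text
clock: 22.85
position: [0.4079, 0.2591, 0.09]
tool_rot: [-3.141, -0.001, 0.343]
force: [0.2, -0.4, -3.0]
grip_width: 0.0147
```

Call:
{"op": "arm_command", "data": {"targets": [[0,0,-6,0,0,0],[0,0,-10,0,0,0],[0,0,-15,0,0,0],[0,0,-20,0,0,0],[0,0,-25,0,0,0],[0,0,-25,0,0,0],[0,0,-10,0,0,0],[0,0,0,0,0,0]]}}

```text
clock: 23.65
position: [0.4076, 0.2583, 0.2089]
tool_rot: [-3.141, -0.001, 0.342]
force: [-0.2, 0.7, -3.2]
grip_width: 0.0148
```

```bash
python3 plan.py 550.5 45.5 200 0 28
```

```text
at [407.6 258.3 208.9] [-1.80e+02 -1.00e-01  1.96e+01] t 23.65 F [-0.2  0.7 -3.2] w 0.014803123968990861
[[6, 25, 1, -0.0, -0.0, 2.0], [7, 25, 1, -0.0, -0.0, 2.0], [8, 24, 1, -0.0, -0.0, 2.0], [9, 24, 1, -0.0, -0.0, 2.0], [10, 24, 1, -0.0, -0.0, 2.0], [10, 23, 1, -0.0, -0.0, 2.0], [11, 23, 1, -0.0, -0.0, 2.0], [12, 23, 1, -0.0, -0.0, 2.0]]
[[13, 22, 1, -0.0, -0.0, 2.0], [14, 22, 1, -0.0, -0.0, 2.0]]
```

Call:
{"op": "arm_command", "data": {"targets": [[3,10,0,0,0,1],[5,18,0,0,0,2],[8,24,1,0,0,2],[9,24,1,0,0,2],[10,24,1,0,0,2],[10,23,1,0,0,2],[11,23,1,0,0,2],[12,23,1,0,0,2]]}}

```text
clock: 24.45
position: [0.5118, 0.0987, 0.1946]
tool_rot: [3.138, 0.009, 0.068]
force: [0.3, 0.5, -3.0]
grip_width: 0.0147
```

Call:
{"op": "arm_command", "data": {"targets": [[12,20,1,0,0,2],[11,16,1,0,0,1],[5,8,0,0,0,0],[2,3,0,0,0,0],[0,0,0,0,0,0],[0,0,0,0,0,0]]}}

```text
clock: 25.05
position: [0.5436, 0.0442, 0.1867]
tool_rot: [3.132, 0.016, 0.004]
force: [-1.0, -0.5, -3.0]
grip_width: 0.0148
```

```bash
python3 plan.py 550.5 45.5 125 0 28;  python3 - <<'E'
from h import *
f=grab('wrist'); save(f,'w7.png'); P=cloud(f)*1000; p=f['s']['position']*1000
Q=P.reshape(-1,3);d=np.hypot(*(Q[:,:2]-p[:2]).T); L=Q[(d<60)&(Q[:,2]>p[2]-27)&(Q[:,2]<p[2]-17)]
print(p,len(L),cv2.minEnclosingCircle(L[:,:2].astype(np.float32)),L[:,2].mean())
E
```

```text
at [543.6  44.2 186.7] [179.5   0.9   0.2] t 25.05 F [-1.  -0.5 -3. ] w 0.014775126926978958
[[3, -1, 21, 0.2, 0.3, 0.1], [3, -1, 21, 0.2, 0.3, 0.1], [2, 0, 21, 0.2, 0.3, 0.1]]
[543.58373843  44.22222024 186.74539954] 9821 ((542.7069702148438, 43.826942443847656), 34.06553268432617) 163.76827119464403
```

Call:
{"op": "arm_command", "data": {"targets": [[3,-1,8,0.2,0.3,0],[3,-1,16,0.2,0.3,0],[2,0,18,0.2,0.3,0],[0,0,14,0,0,0],[0,0,6,0,0,0],[0,0,0,0,0,0],[0,0,0,0,0,0]]}}

```text
clock: 25.8
position: [0.5512, 0.0512, 0.1213]
tool_rot: [-3.137, -0.003, 0.011]
force: [0.0, -0.2, -2.9]
grip_width: 0.0148
```

```bash
python3 plan.py 550.7 45.5 102 0 28
```

```text
at [551.2  51.2 121.3] [-1.797e+02 -1.000e-01  6.000e-01] t 25.8 F [ 0.  -0.2 -2.9] w 0.014806822417720963
[[-1, 6, 19, -0.3, -0.1, 0.6]]
```

Call:
{"op": "arm_command", "data": {"targets": [[0,3,5,-0.2,-0.1,0],[0,3,7,-0.1,0,0],[0,0,5,0,0,0],[0,0,1,0,0,0],[0,0,0,0,0,0],[0,0,0,0,0,0]]}}

```text
clock: 26.4
position: [0.5521, 0.0449, 0.1031]
tool_rot: [3.141, -0.003, 0.011]
force: [-0.2, -0.5, -2.6]
grip_width: 0.0148
```

```bash
python3 plan.py 550.7 45.5 99 0 28
```

```text
at [552.1  44.9 103.1] [180.   -0.2   0.6] t 26.4 F [-0.2 -0.5 -2.6] w 0.014757421303062599
[[-1, -1, 4, 0.0, -0.2, 0.6]]
```

Call:
{"op": "arm_command", "data": {"targets": [[-1.5,-0.5,1.5,0,-0.2,0],[0,0,1,0,0,0],[0,0,0.7,0,0,0],[0,0,0.7,0,0,0],[0,0,0.7,0,0,0]]}}

```text
clock: 26.9
position: [0.5508, 0.0457, 0.0988]
tool_rot: [3.141, 0.0, 0.012]
force: [-5.6, -0.2, 16.1]
grip_width: 0.015
```

Call:
{"op": "arm_command", "data": {"targets": [[0,0,-0.7,0,0,0]]}}

```text
clock: 27.0
position: [0.5508, 0.0458, 0.0996]
tool_rot: [3.142, -0.0, 0.012]
force: [-0.1, -0.2, -2.0]
grip_width: 0.0152
```

Call:
{"op": "arm_command", "data": {"targets": [[0,0,0,0,0,0],[0,0,0,0,0,0],[0,0,0,0,0,0],[0,0,0,0,0,0]], "grip": 60}}

```text
clock: 27.4
position: [0.5513, 0.0457, 0.1]
tool_rot: [-3.142, -0.001, 0.011]
force: [-0.0, -0.0, 0.6]
grip_width: 0.0511
```

Call:
{"op": "arm_command", "data": {"targets": [[0,0,-8,0,0,0],[0,0,-20,0,0,0],[0,0,-30,0,0,0],[0,0,-35,0,0,0],[0,0,-35,0,0,0],[0,0,-20,0,0,0],[0,0,0,0,0,0],[0,0,0,0,0,0]]}}

```text
clock: 28.2
position: [0.5505, 0.0448, 0.257]
tool_rot: [3.142, -0.001, 0.01]
force: [-0.3, -0.5, 0.6]
grip_width: 0.0518
```

```bash
python3 - <<'E'
from h import *
f=grab('wrist'); save(f,'w8.png'); P=cloud(f)*1000
Q=P.reshape(-1,3);d=np.hypot(*(Q[:,:2]-[550,45]).T)
L=Q[(d<50)&(Q[:,2]>73)&(Q[:,2]<81)];print(len(L),cv2.minEnclosingCircle(L[:,:2].astype(np.float32)),L[:,2].mean())
# stand from w5 and w2 clouds
for n in('w2.npy','w5.npy'):
    f=np.load(n,allow_pickle=True).item(); P=cloud(f)*1000; Q=P.reshape(-1,3)
    d=np.hypot(*(Q[:,:2]-[633,-257]).T); B=Q[(d<45)&(Q[:,2]>13)&(Q[:,2]<19)]; C=Q[(d<55)&(Q[:,2]>22)&(Q[:,2]<65)]
    for q in(B,C):
        if len(q)>5:print(n,len(q),cv2.minAreaRect(q[:,:2].astype(np.float32)),q[:,2].max())
E
python3 plan.py 600 -180 260 -20 35
```

```text
4154 ((550.8043823242188, 45.83055114746094), 33.64060974121094) 76.29143852326828
w2.npy 489 ((630.4345092773438, -254.31802368164062), (66.14598083496094, 12.002654075622559), 70.09939575195312) 18.972682343363743
w2.npy 1231 ((635.5112915039062, -256.2246398925781), (66.78050994873047, 3.7910218238830566), 70.90531158447266) 63.63503628747108
w5.npy 372 ((638.3596801757812, -237.92498779296875), (30.707008361816406, 18.41107177734375), 46.068424224853516) 18.983315617813247
w5.npy 847 ((641.8560180664062, -238.12127685546875), (29.03474998474121, 4.254380226135254), 71.84762573242188) 62.73684444911504
at [550.5  44.7 256.8] [ 1.8e+02 -1.0e-01  6.0e-01] t 28.25 F [ 0.6 -1.   0.6] w 0.05080077321671394
[[7, 32, 0, -0.0, -0.0, 2.9], [8, 32, 0, -0.0, -0.0, 2.9], [10, 31, 0, -0.0, -0.0, 2.9], [12, 31, 0, -0.0, -0.0, 2.9], [13, 30, 0, -0.0, -0.0, 2.9], [15, 29, 0, -0.0, -0.0, 2.9], [16, 29, 0, -0.0, -0.0, 2.9]]
```

Call:
{"op": "arm_command", "data": {"targets": [[7,32,0,0,0,2.9],[8,32,0,0,0,2.9],[10,31,0,0,0,2.9],[12,31,0,0,0,2.9],[13,30,0,0,0,2.9],[15,29,0,0,0,2.9],[16,29,0,0,0,2.5],[7,12,0,0,0,0]]}}

```text
clock: 29.05
position: [0.6013, -0.1991, 0.2485]
tool_rot: [3.139, 0.01, -0.346]
force: [0.0, -0.2, -0.3]
grip_width: 0.0513
```

```bash
python3 plan.py 635.5 -256 180 -19 30
```

```text
at [ 601.3 -199.1  248.5] [179.8   0.6 -19.8] t 29.05 F [ 0.  -0.2 -0.3] w 0.05130151290548106
[[13, 10, 17, 0.0, 0.1, -0.2], [13, 10, 17, 0.0, 0.1, -0.2], [13, 11, 17, 0.0, 0.1, -0.2], [13, 11, 17, 0.0, 0.1, -0.2]]
```

Call:
{"op": "arm_command", "data": {"targets": [[13,10,10,0,0.1,-0.2],[13,10,17,0,0.1,-0.2],[12,9,17,0,0.1,-0.2],[6,5,12,0,0.1,-0.2],[0,0,0,0,0,0],[0,0,0,0,0,0]], "grip": 70}}

```text
clock: 29.65
position: [0.6298, -0.2477, 0.1855]
tool_rot: [3.139, 0.01, -0.331]
force: [0.2, 0.4, 0.6]
grip_width: 0.0599
```

```bash
cat > ms.py <<'E'
from h import *
f=grab('wrist'); save(f,'w9.png'); np.save('w9.npy',f,allow_pickle=True); P=cloud(f)*1000; Q=P.reshape(-1,3)
d=np.hypot(*(Q[:,:2]-[634,-256]).T)
for a,b in((13,19),(25,58)):
    q=Q[(d<48)&(Q[:,2]>a)&(Q[:,2]<b)]; print(len(q),cv2.minAreaRect(q[:,:2].astype(np.float32)) if len(q)>5 else 0)
E
python3 ms.py; python3 plan.py 635.5 -256 130 -19 30
```

```text
1343 ((637.2498779296875, -252.84226989746094), (59.15176773071289, 21.92535972595215), 70.99011993408203)
172 ((635.1146240234375, -255.12969970703125), (64.99433898925781, 2.171597957611084), 69.29716491699219)
at [ 629.8 -247.5  185.6] [179.8   0.6 -18.9] t 29.7 F [-0.7  0.2 -0.8] w 0.0598978904132972
[[4, 3, 28, 0.1, 0.3, 0.0], [4, 3, 28, 0.1, 0.3, 0.0]]
```

View pics/w9.png

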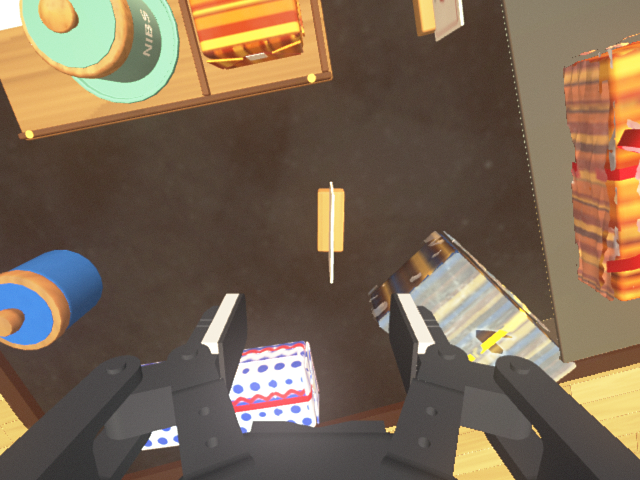

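The stand at (331,220) is seen edge-on, with the card vertical and in line with the jaws. I'll check nearby heights and then descend.

```bash
python3 - <<'E'
from h import *
f=np.load('w9.npy',allow_pickle=True).item(); P=cloud(f)*1000
Q=P[:,:][:330].reshape(-1,3); d=np.hypot(*(Q[:,:2]-[635,-255.5]).T)
for r0,r1 in((38,55),(55,75),(75,110)):
    q=Q[(d>r0)&(d<r1)&(Q[:,2]<150)]; i=np.nanargmax(q[:,2]); print(r0,r1,q[i],len(q))
E
python3 plan.py 635.3 -255.5 100 -19.5 30
```

```text
38 55 [ 634.66776803 -203.59891326    2.0952495 ] 6302
55 75 [ 682.80742079 -313.09045564   45.90474061] 10523
75 110 [ 709.45086522 -327.50992595   51.18350661] 28587
at [ 629.8 -247.5  185.6] [179.8   0.6 -18.9] t 29.7 F [-0.7  0.2 -0.8] w 0.0598978904132972
[[3, 2, 29, 0.1, 0.2, 0.2], [3, 2, 29, 0.1, 0.2, 0.2], [3, 2, 29, 0.1, 0.2, 0.2]]
```

Call:
{"op": "arm_command", "data": {"targets": [[4,3,15,0.1,0.3,0.2],[4,3,25,0.1,0.3,0.2],[0,1,25,0,0,0],[0,0,15,0,0,0],[0,0,0,0,0,0],[0,0,0,0,0,0]], "grip": 52}}

```text
clock: 30.3
position: [0.6369, -0.2548, 0.1044]
tool_rot: [-3.139, -0.006, -0.335]
force: [0.4, 0.4, 0.9]
grip_width: 0.044
```

```bash
python3 plan.py 635.3 -255.5 20 -19.5 30
```

```text
at [ 636.9 -254.8  104.4] [-179.8   -0.3  -19.2] t 30.3 F [0.4 0.4 0.9] w 0.043992807453187045
[[-1, 0, 28, -0.1, -0.1, 0.1], [-1, 0, 28, -0.1, -0.1, 0.1], [0, 0, 28, -0.1, -0.1, 0.1]]
```

Call:
{"op": "arm_command", "data": {"targets": [[-1,1,12,-0.1,-0.2,0.2],[-0.5,0,18,-0.1,-0.1,0.1],[0,0,18,0,0,0],[0,0,13,0,0,0],[0,0,4,0,0,0],[0,0,0,0,0,0],[0,0,0,0,0,0]]}}

```text
clock: 31.0
position: [0.6359, -0.2552, 0.0349]
tool_rot: [3.141, -0.002, -0.34]
force: [-0.6, 0.5, 0.5]
grip_width: 0.0443
```

```bash
python3 plan.py 635.3 -255.5 20 -19.5 30
```

```text
at [ 635.9 -255.2   34.9] [ 1.799e+02 -1.000e-01 -1.950e+01] t 31.0 F [-0.6  0.5  0.5] w 0.04434442210139379
[[0, 0, 15, 0.1, -0.1, -0.0]]
```

Call:
{"op": "arm_command", "data": {"targets": [[-0.5,0,6,0,0,0],[0,0,5,0,0,0],[0,0,3,0,0,0],[0,0,0.5,0,0,0],[0,0,0,0,0,0]]}}

```text
clock: 31.5
position: [0.6362, -0.2554, 0.0206]
tool_rot: [3.141, -0.004, -0.34]
force: [-0.1, -0.0, -0.1]
grip_width: 0.0444
```

Call:
{"op": "arm_command", "data": {"targets": [[0,0,0,0,0,0],[0,0,0,0,0,0],[0,0,0,0,0,0],[0,0,0,0,0,0],[0,0,0,0,0,0]], "grip": 0, "grip_force": 25}}

```text
clock: 32.0
position: [0.6365, -0.2555, 0.0213]
tool_rot: [3.141, -0.005, -0.34]
force: [0.4, 0.5, -0.0]
grip_width: 0.0215
```

Call:
{"op": "arm_command", "data": {"targets": [[0,0,-10,0,0,0],[0,0,-20,0,0,0],[0,0,-30,0,0,0],[0,0,-30,0,0,0],[0,0,-30,0,0,0],[0,0,-20,0,0,0],[0,0,0,0,0,0]]}}

```text
clock: 32.7
position: [0.6352, -0.2556, 0.1703]
tool_rot: [3.14, -0.005, -0.342]
force: [-0.1, 0.4, -0.2]
grip_width: 0.0213
```

```bash
python3 plan.py 469 -3 170 -8.6 28
```

```text
at [ 635.2 -255.6  170.3] [179.9  -0.3 -19.6] t 32.7 F [-0.1  0.4 -0.2] w 0.021337921095035926
[[-22, -17, 0, 0.0, -0.0, -1.0], [-22, -17, 0, 0.0, -0.0, -1.0], [-21, -17, 0, 0.0, -0.0, -1.0], [-21, -18, 0, 0.0, -0.0, -1.0], [-21, -18, 0, 0.0, -0.0, -1.0], [-20, -18, 0, 0.0, -0.0, -1.0], [-20, -19, 0, 0.0, -0.0, -1.0], [-20, -19, 0, 0.0, -0.0, -1.0]]
[[-19, -19, 0, 0.0, -0.0, -1.0], [-19, -20, 0, 0.0, -0.0, -1.0], [-19, -20, 0, 0.0, -0.0, -1.0]]
```

Call:
{"op": "arm_command", "data": {"targets": [[-12,-9,-1,0,0,-1],[-20,-15,-1,0,0,-1],[-21,-17,-1,0,0,-1],[-21,-18,-1,0,0,-1],[-21,-18,-1,0,0,-1],[-20,-18,-1,0,0,-1],[-20,-19,-1,0,0,-1],[-20,-19,-1,0,0,-1]]}}

```text
clock: 33.5
position: [0.5164, -0.0825, 0.1765]
tool_rot: [3.138, -0.004, -0.201]
force: [1.0, 1.0, 0.0]
grip_width: 0.021
```

```bash
python3 plan.py 469 -3 160 -8.6 28
```

```text
at [516.4 -82.5 176.5] [179.8  -0.2 -11.5] t 33.5 F [1. 1. 0.] w 0.020993744743076838
[[-16, -17, 4, 0.1, -0.1, -0.7], [-15, -17, 4, 0.1, -0.1, -0.7], [-15, -17, 4, 0.1, -0.1, -0.7], [-15, -18, 4, 0.1, -0.1, -0.7]]
```

Call:
{"op": "arm_command", "data": {"targets": [[-16,-17,2,0,0,-0.7],[-15,-17,2,0,0,-0.7],[-12,-13,2,0,0,-0.7],[-5,-6,2,0,0,-0.3],[0,0,0,0,0,0],[0,0,0,0,0,0]]}}

```text
clock: 34.1
position: [0.4752, -0.0168, 0.1677]
tool_rot: [3.139, -0.002, -0.154]
force: [0.4, -0.4, 0.4]
grip_width: 0.0211
```

```bash
python3 plan.py 469 -3 110 -8.6 28
```

```text
at [475.2 -16.8 167.7] [ 1.799e+02 -1.000e-01 -8.800e+00] t 34.1 F [ 0.4 -0.4  0.4] w 0.021131559727410813
[[-3, -4, 19, 0.0, -0.0, -0.1], [-3, -4, 19, 0.0, -0.0, -0.1], [-3, -4, 19, 0.0, -0.0, -0.1]]
```

Call:
{"op": "arm_command", "data": {"targets": [[-3,-5,8,0,0,-0.1],[-3,-5,16,0,0,-0.1],[-2,-3,16,0,0,0],[0,0,8,0,0,0],[0,0,0,0,0,0],[0,0,0,0,0,0]]}}

```text
clock: 34.7
position: [0.4707, -0.0052, 0.1167]
tool_rot: [3.138, -0.004, -0.155]
force: [-0.3, -0.4, -0.3]
grip_width: 0.0213
```

```bash
python3 plan.py 469 -3 30 -8.6 28; python3 - <<'E'
from h import *
f=grab('wrist'); save(f,'w10.png'); np.save('w10.npy',f,allow_pickle=True)
E
```

```text
at [470.7  -5.2 116.7] [179.8  -0.2  -8.9] t 34.7 F [-0.3 -0.4 -0.3] w 0.021310444327680565
[[-1, -1, 22, 0.1, -0.1, -0.1], [-1, -1, 22, 0.1, -0.1, -0.1], [-1, -1, 22, 0.1, -0.1, -0.1], [-1, -1, 22, 0.1, -0.1, -0.1]]
```

View pics/w10.png

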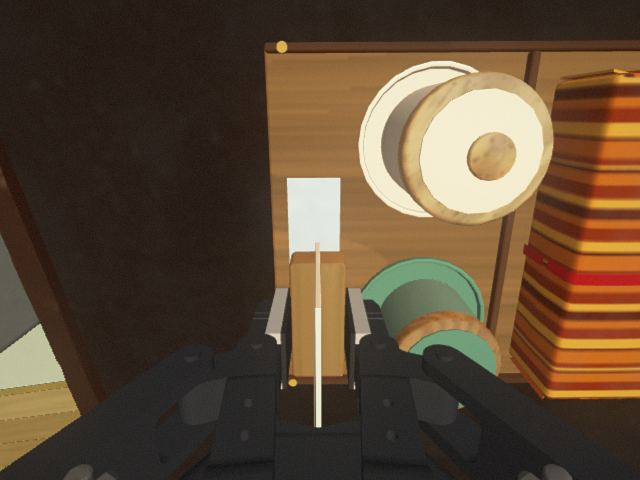

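The stand is held square over the inlay, with the block at (318,315), and both canisters stand in their saucers. I'll measure the block's in-hand offset.

```bash
python3 - <<'E'
from h import *
f=np.load('w10.npy',allow_pickle=True).item(); P=cloud(f)*1000; p=f['s']['position']*1000
y=f['s']['tool_rot'][2]; ex=np.array([np.cos(y),np.sin(y)]); ey=np.array([-np.sin(y),np.cos(y)])
m=np.zeros((480,640),bool); m[245:385,288:349]=1
hsv=cv2.cvtColor(f['color'],cv2.COLOR_RGB2HSV).astype(int); m&=(hsv[:,:,1]>90)
zb=p[2]-21.3+16
Q=P[m]; Q=Q[abs(Q[:,2]-zb)<4]; d=Q[:,:2]-p[:2]; print(zb,len(Q),'x',np.percentile(d@ex,[1,99]),'y',np.percentile(d@ey,[1,99]))
# card far/near ends along y by depth
Q=P[240:430,308:326].reshape(-1,3); Q=Q[(Q[:,2]>zb+10)]; d=Q[:,:2]-p[:2]; print('card y',np.percentile(d@ey,[1,99]),'z',Q[:,2].max())
print('block bottom edge ray', (ray(f,[(292,252),(344,252)],zb/1000)*1000-np.r_[p[:2],0])[:,:2]@np.c_[ex,ey])
hs=(hsv[:,:,1]<70)&(hsv[:,:,2]>150); hs[:170]=0; hs[245:]=0; hs[:,:280]=0; hs[:,345:]=0
c=np.argwhere(hs)[:,::-1]; w=ray(f,c,.006)[:,:2]*1000; n=np.array([np.cos(np.radians(-8.6)),np.sin(np.radians(-8.6))]); print('inlay x range rel', np.percentile(w@n,[1,99]), 'expected', np.array([469,-3.1])@n, 'top y',np.percentile(w@[-n[1],n[0]],99)-39, np.array([469,-3.1])@[-n[1],n[0]])
E
```

```text
111.39173056767454 5500 x [-10.727345   10.5914565] y [-25.39383127  25.24489937]
card y [-16.96999481  32.64280985] z 175.52915735843555
block bottom edge ray [[-9.61736489 30.01200799]
 [ 9.88146618 29.97431504]]
inlay x range rel [447.26209844 480.84375476] expected 464.19030227572125 top y 66.54772032414 67.06693129385405
```

Call:
{"op": "arm_command", "data": {"targets": [[-1,-1,10,0.1,-0.1,-0.1],[-1,-1,20,0,0,-0.1],[0,0,22,0,0,0],[0,0,16,0,0,0],[0,0,6,0,0,0],[0,0,0,0,0,0],[0,0,0,0,0,0]]}}

```text
clock: 35.45
position: [0.471, -0.0029, 0.0407]
tool_rot: [-3.141, -0.006, -0.152]
force: [0.3, 0.1, -0.5]
grip_width: 0.0208
```

```bash
python3 plan.py 469 -3 30 -8.6 28
```

```text
at [471.   -2.9  40.7] [-180.    -0.4   -8.7] t 35.45 F [ 0.3  0.1 -0.5] w 0.0208483276628654
[[-2, 0, 11, -0.0, -0.4, -0.1]]
```

Call:
{"op": "arm_command", "data": {"targets": [[-1.5,0,4,0,-0.3,0],[-0.5,0,4,0,-0.1,0],[0,0,2,0,0,0],[0,0,0,0,0,0],[0,0,0,0,0,0]]}}

```text
clock: 35.95
position: [0.4699, -0.0022, 0.0316]
tool_rot: [-3.141, -0.002, -0.151]
force: [-0.2, 0.0, -0.3]
grip_width: 0.0215
```

```bash
python3 plan.py 469 -3 27.3 -8.6 28
```

```text
at [469.9  -2.2  31.6] [-1.799e+02 -1.000e-01 -8.700e+00] t 35.95 F [-0.2  0.  -0.3] w 0.021548740136778655
[[-1, 1, 4, -0.1, -0.1, -0.1]]
```

Call:
{"op": "arm_command", "data": {"targets": [[-1,1,1.5,0,-0.1,-0.1],[0,0,1,0,0,0],[0,0,0.7,0,0,0],[0,0,0.7,0,0,0],[0,0,0.4,0,0,0]]}}

```text
clock: 36.45
position: [0.4688, -0.0031, 0.0271]
tool_rot: [-3.141, -0.0, -0.149]
force: [-0.3, -0.6, 0.3]
grip_width: 0.0213
```

Call:
{"op": "arm_command", "data": {"targets": [[0,0,0.7,0,0,0],[0,0,0.7,0,0,0]]}}

```text
clock: 36.65
position: [0.4689, -0.0031, 0.0267]
tool_rot: [-3.14, -0.0, -0.15]
force: [-8.2, 0.7, 39.7]
grip_width: 0.0213
```

Call:
{"op": "arm_command", "data": {"targets": [[0,0,-0.8,0,0,0]]}}

```text
clock: 36.75
position: [0.4689, -0.0031, 0.0277]
tool_rot: [-3.139, -0.001, -0.15]
force: [-0.5, -0.4, -0.9]
grip_width: 0.0214
```

Call:
{"op": "arm_command", "data": {"targets": [[0,0,0,0,0,0],[0,0,0,0,0,0],[0,0,0,0,0,0],[0,0,0,0,0,0]], "grip": 50}}

```text
clock: 37.15
position: [0.469, -0.003, 0.0277]
tool_rot: [-3.139, -0.001, -0.15]
force: [0.1, -1.2, 0.0]
grip_width: 0.0426
```

Call:
{"op": "arm_command", "data": {"targets": [[0,0,-8,0,0,0],[0,0,-18,0,0,0],[0,0,-30,0,0,0],[0,0,-35,0,0,0],[0,0,-35,0,0,0],[0,0,-35,0,0,0],[0,0,-35,0,0,0],[0,0,0,0,0,0]]}}

```text
clock: 37.95
position: [0.4671, -0.0048, 0.2336]
tool_rot: [-3.139, 0.003, -0.153]
force: [1.0, 0.1, -0.8]
grip_width: 0.0426
```

```bash
python3 - <<'E'
from h import *
f=grab('wrist'); save(f,'w11.png'); P=cloud(f)*1000; Q=P.reshape(-1,3)
d=np.hypot(*(Q[:,:2]-[469,-3]).T)
for a,b in((18,25),(30,66)):
    q=Q[(d<40)&(Q[:,2]>a)&(Q[:,2]<b)]; print(len(q),cv2.minAreaRect(q[:,:2].astype(np.float32)) if len(q)>5 else 0)
print(f['s']['position'],f['s']['force'])
f=grab('scene'); save(f,'s2.png')
E
```

```text
1166 ((469.1155090332031, 0.04975128173828125), (58.46516418457031, 21.481258392333984), 81.85588836669922)
35 ((468.4687194824219, -3.206157684326172), (65.2825927734375, 1.9267799854278564), 81.96846771240234)
[ 0.46711092 -0.00480488  0.23356482] [ 0.9844249   0.10180411 -0.7543655 ]
```

View pics/w11.png

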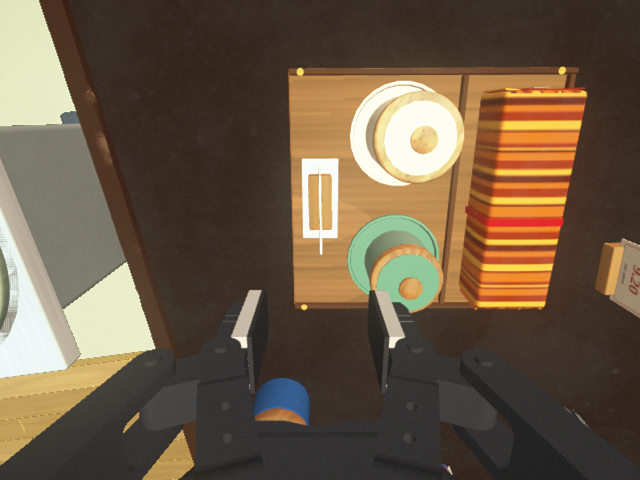

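View pics/s2.png

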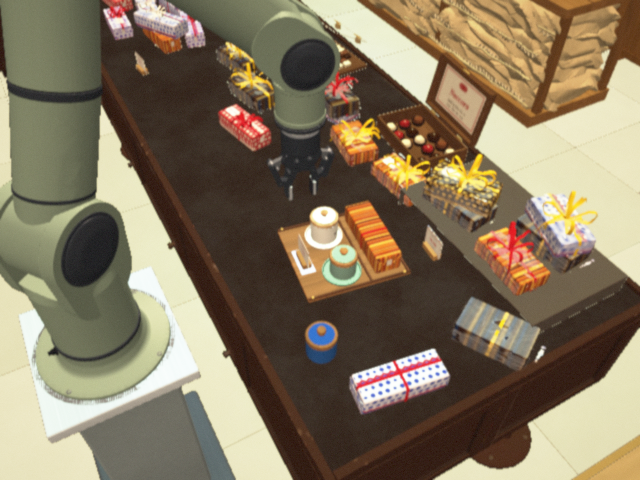

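The wrist view shows the stand at (320,200) centred on the inlay, both canisters upright in their own saucers and the bar straight in its bay. In the scene view the look-alikes stand where they were at the start. The gripper is clear of everything, so I'm handing in.

```bash
python3 -c "
from workcell import bot
print(bot.job_done(), bot.observe()['clock'])"
```

```text
the job is handed in; nothing more can be done
the job is handed in; nothing more can be done
```

The job is handed in at about 38 s on the robot's clock. I placed the bar, the green canister, the white canister and the price stand in that order. Each was lowered to contact, released, and the gripper lifted clear.

| Item | Last check after release | Target |
|---|---|---|
| Orange bar | flat, about 2 mm off the bay centre, within 1° of straight | bay centre |
| Green canister | upright, about 2 mm off centre | green saucer |
| White canister | upright, within 1 mm of centre | white saucer |
| Price stand | card centre within 1 mm, about 0.5° off square | inlay centre |

- **Look-alikes:** in the last scene picture the blue-dotted bar and the blue canister stand where they were at the start; I did not measure them.
- **Contact force:** setting the stand down briefly reached 39.7 N at the wrist, pressing through the held block. The set-down of the bar peaked at about 36 N and the canisters at about 23 N or less.
- **Checks that disagreed:**
  - The depth outline of the stand's block read about 3 mm off along y, and 58 mm long instead of 52 mm. I put that down to card pixels mixed in; the card reading agrees with the target.
  - One circle fit of the green saucer gave a radius of 37.5 mm, too small because the held canister hid part of it, but its centre agreed with the other measurements.
  - An automatic fit of the tray edge failed, so I used the tray's corners, pins and inlay instead.

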